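# Start the standing fan from its controller

### The job

Start the standing fan from its green controller: with your fingertips gently press the red power key fully in so that it stays down, then press the blue swing key fully in the same way, and draw the hand clear. Leave the white and yellow keys up, and do not disturb or pick up the earbud case or the incense dish.

Things in the scene. Friction and masses are not known exactly. Their poses are not given: they have to be found in the camera images.
- controller: flat green plastic fan controller, 136 x 136 x 30 mm, stuck to the glass desk; origin at the centre of its underside, z up. Four round keys stand on its top in a square of 60 mm between centres; which colour is at which corner changes. Fixed and well clear of it: a laptop stand (145 mm high, y below -0.33) and a pine cabinet (220 mm, y above 0.36)
- red_key_top (a point): centre of the top face of the red power key, a round cap 26 mm across; when up the face stands 14 mm above the controller's top (44 mm above the desk), and the point sinks with the key
- red_key (a joint): how far the red key is pressed in, m: 0 up, 0.008 fully in against a hard stop. It sinks straight down against steady friction of about 3 N, has no spring, and stays where it is left
- red_mount: fixed black collar round the red key, 38 mm across and 3 mm high on the controller's top; origin at the centre of its underside
- blue_key_top (a point): centre of the top face of the blue swing key, a round cap 26 mm across; when up the face stands 14 mm above the controller's top (44 mm above the desk), and the point sinks with the key
- blue_key (a joint): how far the blue key is pressed in, m: 0 up, 0.008 fully in against a hard stop. It sinks straight down against steady friction of about 3 N, has no spring, and stays where it is left
- blue_mount: fixed black collar round the blue key, 38 mm across and 3 mm high on the controller's top; origin at the centre of its underside
- white_key_top (a point): centre of the top face of the white timer key, a round cap 26 mm across; when up the face stands 14 mm above the controller's top (44 mm above the desk), and the point sinks with the key
- white_key (a joint): how far the white key is pressed in, m: 0 up, 0.008 fully in against a hard stop. It sinks straight down against steady friction of about 3 N, has no spring, and stays where it is left
- white_mount: fixed black collar round the white key, 38 mm across and 3 mm high on the controller's top; origin at the centre of its underside
- yellow_key_top (a point): centre of the top face of the yellow night-light key, a round cap 26 mm across; when up the face stands 14 mm above the controller's top (44 mm above the desk), and the point sinks with the key
- yellow_key (a joint): how far the yellow key is pressed in, m: 0 up, 0.008 fully in against a hard stop. It sinks straight down against steady friction of about 3 N, has no spring, and stays where it is left
- yellow_mount: fixed black collar round the yellow key, 38 mm across and 3 mm high on the controller's top; origin at the centre of its underside
- earbud_case: loose black hard-shell earbud case, 48 x 62 x 30 mm, about 60 g, beside the controller; origin at the centre of its underside
- incense_dish: loose empty white ceramic incense dish, 100 mm across and 20 mm high, about 160 g, on the controller's other side; origin at the centre of its underside
Not all that is in view belongs to the job. Of the things that look like the incense_dish, the larger one is meant. Leave any purple look-alike of the earbud_case alone.

How it is judged:
By the outcome, as a careful person would: the job done as asked, in the order asked, and still so for the second after the job is handed in, with the robot touching nothing.
It also fails if it takes over 38 s, if anything falls off the work surface, if the arm or the gripper's body presses on something with over 40 N, if the wrist force passes 120 N, or if a joint passes its speed limit or range.

### The arm

A 7-joint arm with a two-finger parallel gripper is mounted at the origin on the work surface. World frame = base frame: x ahead of the robot, y to its left, z up, the work surface at z = 0. Lengths are in mm, angles in rad, forces in N, time in s.
With the tool pointing down it reaches from about 400 to 850 mm from the base axis. Payload 10.4 kg.
Tool frame: the origin (TCP) lies midway between the tips of the shut fingers; the grasp point (between the pads) lies 19 mm behind it; z points along the fingers, y is the line along which they close (so a half turn about z gives the same grasp; the last joint's range is limited). The gripper opens to 87 mm and grips with 3 to 60 N. Pads are 19 mm wide; open, the fingers measure 117 mm over their backs; the gripper's body (75 mm by 190 mm) begins 51 mm behind the grasp point.
Start: joints at [-1.205, 0.332, -0.065, 1.46, 0.022, 1.35, -0.088], TCP at [236.913, 578.381, 222.576] pointing down, gripper open.
Joint ranges: [-2.6, 2.6], [-0.5, 2.12], [-1.47, 1.34], [0.16, 2.42], [-1.27, 4.41], [0.06, 2.06], [-2.6, 2.6]. Speed limits (rad/s): [2.22, 2.22, 2.79, 2.79, 3.14, 3.14, 3.14].

### API

Orientations are given as a unit quaternion [w, x, y, z].
In Python, from cell import get_obs, vision, order gives the robot as it stands.
- The arm moves only by the shell command python3 -m jog 'ROWS' [OPENING]. ROWS is JSON, a list of rows, each an object of numbers: "tx", "ty", "tz": the shift along the world's x, y, z in units of 0.02 m (1.0 is 0.02 m); "twist": the turn about the world's z in units of 0.08 rad (1.0 is 0.08 rad). A call has 1 to 10 rows; each row shifts and turns the commanded pose from where the row before left it; what a row does not reach is not made up. A row lasts 1/12 s, in which the tool goes at most 41.7 mm and 7.16 degrees, less where a joint would pass 70% of its speed; a pose out of reach is approached as far as the arm can. A call with a number of a shift or a turn outside -1 to 1 is refused whole. A call with a gripper value outside its range is refused whole. OPENING is the closure, from 0 (fully open) to 1 (shut), set as the call begins (- or left out, the last holds). The fingers move at their own pace and stop on an object; the grip force is fixed at half the most. Time passes only in rows, so rows that do not move let the fingers close. It gives the time, the measured TCP pose, the force, the opening and the grip force at its end, in the units of the state.
- get_obs(): the state, without advancing time (a new reading comes with each control period).
- vision.snapshot(name): name is "scene" or "top" or "wrist"; returns a dict with "img" (420x560x3 uint8, blue, green, red), "K" (3x3 intrinsics, pixels), "position" and "attitude" of the camera in the world; the wrist camera has in their place "T_tool_cam" (4x4, takes a point from camera to tool coordinates, whose origin is the TCP and whose axes are the flange's). Camera axes: x right, y down, z forward; pixel columns grow to the right and rows downward; lengths in mm; the calibration is good to about 2 mm. A picture is of the moment at which its call begins: read the wrist's pose just before it. There is no depth.
- order.job_done(): hands the job in; it is judged then, once.
Trained networks look in a picture, given as the dict that the camera call returned (one of the last four; its "shot" number tells which), for a name from the list of things; names that differ only in an ending like _2 or _b are one class to them, and where a whole thing is asked for, a point or a joint stands for the part that bears it (a point fixed in the world has none). Each returns a list of dicts, best first, with "confidence" (0 to 1); they miss things now and then, are a little off and sometimes report something else, mostly with a low value. They report only what shows in the picture. A call takes as long as a camera call. They do not tell look-alikes from the thing itself.
- vision.spot_in(picture, thing): "centre" ([x, y, z] in mm, in the coordinates of the camera as it stood for that picture, good to about 4 mm: the middle of the surface that is visible of it).
The state is a dict: "t": time; "joint_pos": joint angles; "qd": joint speeds; "joint_torque": joint torques, N m; "tcp_pos": TCP position; "orientation": TCP orientation; "wrist_force": force on the tool from outside, world axes, zero at the start; "torque": the same for the moment, N m; "grip_width": opening from 0.0 (shut) to 1.0 (fully open); "grip_force": force on a finger pad.
Only numpy, scipy, OpenCV 4.12 (cv2) and the standard library are available. Lean on these libraries where they do the work, as an engineer would, in place of code of your own. Each camera call takes 0.05 s, during which the arm holds its last target. There are 200 camera calls.

## Working session

There is one attempt and no reset: what is moved stays moved. The work goes in short steps, Python scripts to look and compute and a shell command to move; the robot and the scene stay as the last step left them, time stands still between calls to the robot, and variables do not carry over. Pictures are saved under pics/ and viewed, at most 10 in all, crops included, and the job is handed in when it is done.

```bash
mkdir -p pics
cat > h.py <<'E'
import numpy as np, cv2
from scipy.spatial.transform import Rotation as R
from cell import get_obs, vision, order
def Rq(q): return R.from_quat([q[1],q[2],q[3],q[0]]).as_matrix()
def campose(s,o=None):
    if 'T_tool_cam' in s:
        T=np.array(s['T_tool_cam']); A=Rq(o['orientation'])
        return A@T[:3,:3], A@T[:3,3]+np.array(o['tcp_pos'])
    a=np.array(s['attitude']); return (Rq(a) if a.size==4 else a.reshape(3,3)), np.array(s['position'])
def px(s,c): 
    p=np.array(s['K'])@np.array(c); return (p[:2]/p[2]).round().astype(int)
def ray(s,uv,z,o=None):
    A,p=campose(s,o); d=A@np.linalg.solve(np.array(s['K']),[uv[0],uv[1],1.]); return p+d*(z-p[2])/d[2]
E
python3 - <<'E'
from h import *
o=get_obs(); print(o['t'],o['tcp_pos'],o['orientation'],o['wrist_force'],o['grip_width'])
ims=[]
for n in ('top','scene'):
    s=vision.snapshot(n); cv2.imwrite(f'pics/{n}0.png',s['img']); A,p=campose(s); print(n,p)
    for t in ['controller','red_key_top','blue_key_top','white_key_top','yellow_key_top','earbud_case','incense_dish']:
        for d in vision.spot_in(s,t)[:3]:
            print(t,round(d['confidence'],2),px(s,d['centre']),(A@d['centre']+p).round(0))
E
```

```text
0.0 [236.72340931 578.02457747 221.75253435] [-1.18261962e-04  1.93115754e-01  9.81175726e-01 -6.97119810e-04] [ 0.11569907 -0.14043267  0.14126623] 1.0009083102678362
top [503.52354352  -4.90887577 796.15270885]
controller 0.8 [293 233] [541. -50.  26.]
red_key_top 0.6 [281 255] [502. -26.  45.]
red_key_top 0.21 [305 215] [575. -73.  31.]
blue_key_top 0.64 [304 215] [574. -71.  46.]
blue_key_top 0.17 [275 223] [560. -16.  33.]
white_key_top 0.46 [314 247] [515. -87.  43.]
yellow_key_top 0.69 [275 223] [560. -16.  49.]
earbud_case 0.71 [419 216] [ 573. -289.   33.]
earbud_case 0.59 [364 216] [ 573. -185.   30.]
incense_dish 0.86 [192 194] [621. 147.   5.]
incense_dish 0.79 [224 262] [487.  81.  10.]
incense_dish 0.46 [274 222] [561. -14.  47.]
scene [ 919.53897739 -108.30159891  649.06413216]
controller 0.96 [260 217] [554. -55.  27.]
controller 0.54 [283 213] [564. -14.  43.]
controller 0.19 [284 218] [570. -13.  36.]
red_key_top 0.51 [267 187] [502. -30.  42.]
blue_key_top 0.69 [251 225] [578. -75.  45.]
white_key_top 0.74 [238 201] [524. -89.  46.]
yellow_key_top 0.49 [251 226] [578. -74.  41.]
yellow_key_top 0.47 [283 213] [566. -14.  44.]
yellow_key_top 0.25 [266 188] [506. -33.  44.]
earbud_case 0.84 [126 258] [ 585. -292.   24.]
earbud_case 0.78 [186 242] [ 581. -189.   34.]
earbud_case 0.17 [268 188] [507. -30.  46.]
incense_dish 0.92 [378 232] [617. 153.   4.]
incense_dish 0.69 [324 180] [486.  87.   9.]
incense_dish 0.54 [283 217] [568. -15.  38.]
```

View pics/top0.png

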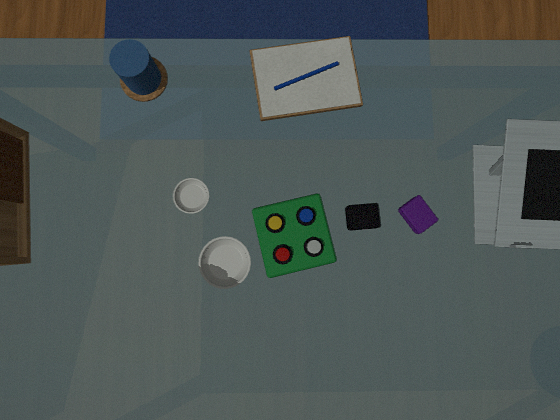

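View pics/scene0.png

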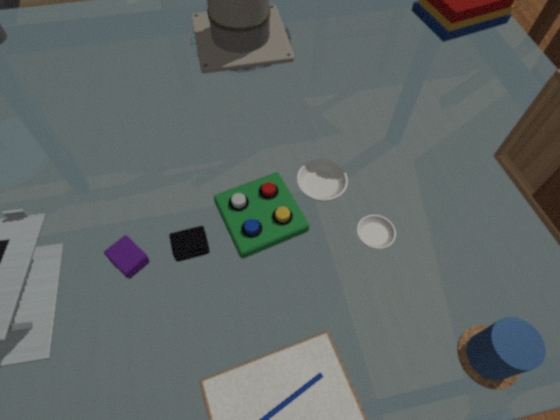

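The top view shows the green controller with red at (283,254), blue (306,215), yellow (275,223) and white (314,247). The black case is at (363,216), with its purple look-alike at (418,215). There are two dishes: the larger at (224,262), which is the one meant, and a smaller look-alike at (191,196). Nothing but the keys gets touched. The scene view agrees: red (268,189), blue (252,227). Next I'll refine the keys by triangulating colour blobs.

```bash
cat >> h.py <<'E'
def blob(img,col,near,r=16):
    hsv=cv2.cvtColor(img,cv2.COLOR_BGR2HSV).astype(int); h,s,v=hsv[...,0],hsv[...,1],hsv[...,2]
    m={'red':((h<8)|(h>172))&(s>130)&(v>60),'blue':(h>100)&(h<130)&(s>130)&(v>60),'yellow':(h>18)&(h<35)&(s>120)&(v>90),'white':(s<50)&(v>110)}[col]
    yy,xx=np.mgrid[:img.shape[0],:img.shape[1]]; m&=np.hypot(xx-near[0],yy-near[1])<r
    return np.array([xx[m].mean(),yy[m].mean()]),m.sum()
def tri(views):
    M=np.zeros((3,3)); b=np.zeros(3)
    for (A,p,K,uv) in views:
        d=A@np.linalg.solve(K,[*uv,1.]); d/=np.linalg.norm(d); P=np.eye(3)-np.outer(d,d); M+=P; b+=P@p
    return np.linalg.solve(M,b)
E
python3 - <<'E'
from h import *
S={n:vision.snapshot(n) for n in('top','scene')}
for c,a,b in [('red',(283,254),(268,189)),('blue',(306,215),(252,227)),('yellow',(275,223),(283,213)),('white',(314,247),(238,201))]:
    v=[];z=[]
    for n,q in(('top',a),('scene',b)):
        uv,k=blob(S[n]['img'],c,q); v.append((*campose(S[n]),np.array(S[n]['K']),uv)); z+=[uv.round(1),k,ray(S[n],uv,44).round(1)]
    print(c,tri(v).round(1),*z)
t,s=S['top']['img'],S['scene']['img']
cv2.imwrite('pics/crop.png',np.hstack([cv2.resize(t[180:300,170:320],None,fx=2.6,fy=2.6),cv2.resize(s[150:270,190:340],None,fx=2.6,fy=2.6)]))
E
```

```text
red [502.8 -28.5  36.9] [282.1 254. ] 149 [502.7 -28.4  44. ] [268.3 188.5] 146 [507.6 -29.3  44. ]
blue [575.1 -73.3  38.6] [305.7 215.1] 151 [574.5 -73.   44. ] [251.4 225.6] 175 [578.2 -73.5  44. ]
yellow [561.5 -15.   40.1] [274.8 222.4] 142 [561.2 -15.2  44. ] [282.3 212.8] 156 [563.9 -15.4  44. ]
white [516.6 -87.2  43.5] [313.8 246.3] 139 [516.6 -87.2  44. ] [237.9 198. ] 132 [516.9 -87.2  44. ]
```

View pics/crop.png

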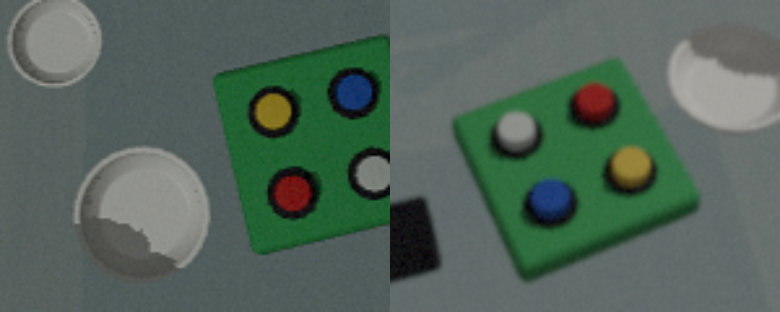

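Tool targets are red ≈ (503.5, -28.5) and blue ≈ (575.5, -73). Their spacing is 84.6 mm, against 84.9 mm expected for a diagonal of the 60 mm square. I'll move high toward red with the fingers shut.

```bash
python3 -m jog '[{"tx":0.3,"ty":-1,"tz":0.2},{"tx":0.3,"ty":-1,"tz":0.2},{"tx":0.3,"ty":-1},{"tx":0.3,"ty":-1},{"tx":0.3,"ty":-1},{"tx":0.3,"ty":-1},{"tx":0.3,"ty":-1},{"tx":0.3,"ty":-1},{"tx":0.3,"ty":-1},{"tx":0.3,"ty":-1}]' 1 && python3 -m jog '[{"tx":0.5,"ty":-1},{"tx":0.5,"ty":-1},{"tx":0.5,"ty":-1},{"tx":0.5,"ty":-1},{"tx":0.5,"ty":-1},{"tx":0.5,"ty":-1},{"tx":0.5,"ty":-1},{"tx":0.5,"ty":-1},{"tx":0.5,"ty":-1},{"tx":0.5,"ty":-1}]'
```

```text
schema error: expected keys tx, ty, tz, twist
```

```bash
python3 -m jog '[{"tx":0.3,"ty":-1,"tz":0.2,"twist":0},{"tx":0.3,"ty":-1,"tz":0.2,"twist":0},{"tx":0.3,"ty":-1,"tz":0,"twist":0},{"tx":0.3,"ty":-1,"tz":0,"twist":0},{"tx":0.3,"ty":-1,"tz":0,"twist":0},{"tx":0.3,"ty":-1,"tz":0,"twist":0},{"tx":0.3,"ty":-1,"tz":0,"twist":0},{"tx":0.3,"ty":-1,"tz":0,"twist":0},{"tx":0.3,"ty":-1,"tz":0,"twist":0},{"tx":0.3,"ty":-1,"tz":0,"twist":0}]' 1
```

```text
t: 1.73
tcp_pos: [297.2, 377.4, 230.7]
orientation: [0.0, 0.193, 0.981, 0.0]
wrist_force: [1.0, 0.4, -0.5]
grip_width: 0.326
grip_force: 0.0
```

```bash
python3 -m jog '[{"tx":0.5,"ty":-1,"tz":0,"twist":0},{"tx":0.5,"ty":-1,"tz":0,"twist":0},{"tx":0.5,"ty":-1,"tz":0,"twist":0},{"tx":0.5,"ty":-1,"tz":0,"twist":0},{"tx":0.5,"ty":-1,"tz":0,"twist":0},{"tx":0.5,"ty":-1,"tz":0,"twist":0},{"tx":0.5,"ty":-1,"tz":0,"twist":0},{"tx":0.5,"ty":-1,"tz":0,"twist":0},{"tx":0.5,"ty":-1,"tz":0,"twist":0},{"tx":0.5,"ty":-1,"tz":0,"twist":0}]'
python3 -m jog '[{"tx":0.5,"ty":-1,"tz":-0.3,"twist":0},{"tx":0.5,"ty":-1,"tz":-0.3,"twist":0},{"tx":0.5,"ty":-1,"tz":-0.3,"twist":0},{"tx":0.5,"ty":-1,"tz":-0.3,"twist":0},{"tx":0.5,"ty":-1,"tz":-0.3,"twist":0},{"tx":0.5,"ty":-1,"tz":-0.3,"twist":0},{"tx":0.5,"ty":-1,"tz":-0.3,"twist":0},{"tx":0.5,"ty":-1,"tz":-0.3,"twist":0},{"tx":0.6,"ty":-1,"tz":-0.3,"twist":0},{"tx":0,"ty":-1,"tz":-0.3,"twist":0}]'
cat > w.py <<'E'
from h import *
import sys
o=get_obs(); s=vision.snapshot('wrist'); cv2.imwrite(f'pics/{sys.argv[1]}.png',s['img']); A,p=campose(s,o)
print(o['tcp_pos'],p)
for c,w in [('red',(503.5,-28.5,44)),('blue',(575.5,-73,44)),('yellow',(561.5,-15,44)),('white',(516.6,-87.2,44))]:
    uv0=px(s,A.T@(np.array(w)-p))
    try: uv,k=blob(s['img'],c,uv0,45); print(c,uv0,uv.round(1),k,ray(s,uv,44,o).round(1))
    except Exception as e: print(c,uv0,e)
E
python3 w.py w1
```

```text
t: 2.57
tcp_pos: [397.3, 177.3, 230.8]
orientation: [0.0, 0.193, 0.981, 0.0]
wrist_force: [0.7, 0.9, 0.7]
grip_width: 0.002
grip_force: 0.0
t: 3.4
tcp_pos: [490.4, -22.6, 170.5]
orientation: [0.001, 0.193, 0.981, -0.0]
wrist_force: [0.1, 0.4, -1.2]
grip_width: 0.005
grip_force: 0.0
[490.39609865 -22.56374823 170.54542107] [413.43538818   9.61483883 331.62191352]
red [276 216] [275.9 214. ] 586 [501.3 -27.3  44. ]
blue [263 290] [nan nan] 0 [nan nan nan]
yellow [309 261] [306.8 260.1] 460 [560.  -16.7  44. ]
white [227 248] [212.9 244.9] 944 [507.7 -99.3  44. ]h.py:18: RuntimeWarning: Mean of empty slice.
  return np.array([xx[m].mean(),yy[m].mean()]),m.sum()
  ret = ret.dtype.type(ret / rcount)
```

View pics/w1.png

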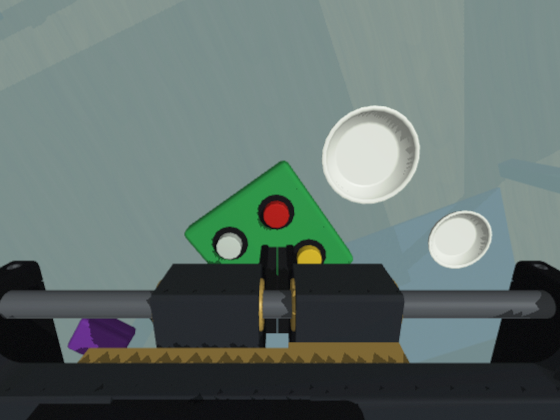

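The wrist view shows red at (276,214), between white (229,245) and yellow (309,258). This agrees with the top-camera fix, so red ≈ (503,-28.5). Descending over it.

```bash
python3 -m jog '[{"tx":0.63,"ty":-0.3,"tz":0,"twist":0},{"tx":0,"ty":0,"tz":-1,"twist":0},{"tx":0,"ty":0,"tz":-1,"twist":0},{"tx":0,"ty":0,"tz":-1,"twist":0},{"tx":0,"ty":0,"tz":-1,"twist":0},{"tx":0,"ty":0,"tz":-1,"twist":0},{"tx":0,"ty":0,"tz":-0.5,"twist":0},{"tx":0,"ty":0,"tz":-0.25,"twist":0},{"tx":0,"ty":0,"tz":0,"twist":0}]'
python3 - <<'E'
from h import *
s=vision.snapshot('scene'); t=vision.snapshot('top')
cv2.imwrite('pics/c2.png',np.hstack([cv2.resize(t['img'][180:300,230:380],None,fx=2.6,fy=2.6),cv2.resize(s['img'][150:270,190:340],None,fx=2.6,fy=2.6)]))
E
```

```text
t: 4.2
tcp_pos: [501.2, -27.6, 55.1]
orientation: [-0.001, 0.193, 0.981, -0.0]
wrist_force: [-1.0, -0.4, 0.1]
grip_width: 0.003
grip_force: 0.0
```

View pics/c2.png

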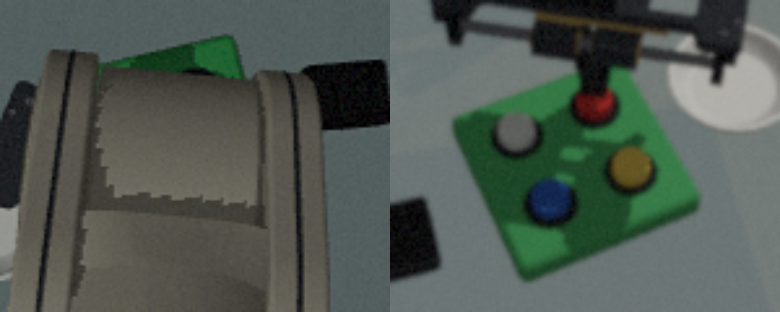

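The scene crop shows the shut fingertips at (593,92), right over the red key (595,103). Now pressing gently in small steps.

```bash
python3 -m jog '[{"tx":0.08,"ty":-0.03,"tz":-0.2,"twist":0},{"tx":0,"ty":0,"tz":-0.2,"twist":0},{"tx":0,"ty":0,"tz":-0.1,"twist":0},{"tx":0,"ty":0,"tz":-0.05,"twist":0},{"tx":0,"ty":0,"tz":-0.05,"twist":0},{"tx":0,"ty":0,"tz":-0.05,"twist":0},{"tx":0,"ty":0,"tz":-0.05,"twist":0}]'
python3 -m jog '[{"tx":0,"ty":0,"tz":-0.05,"twist":0},{"tx":0,"ty":0,"tz":-0.05,"twist":0},{"tx":0,"ty":0,"tz":0,"twist":0}]'
```

```text
t: 4.88
tcp_pos: [503.1, -28.2, 41.6]
orientation: [-0.0, 0.193, 0.981, 0.0]
wrist_force: [-2.0, -0.0, 1.9]
grip_width: 0.008
grip_force: 1.5
t: 5.13
tcp_pos: [503.1, -28.2, 39.4]
orientation: [0.0, 0.193, 0.981, 0.0]
wrist_force: [-0.1, 0.0, 0.3]
grip_width: 0.001
grip_force: 0.0
```

```bash
python3 -m jog '[{"tx":0,"ty":0,"tz":-0.05,"twist":0},{"tx":0,"ty":0,"tz":-0.05,"twist":0},{"tx":0,"ty":0,"tz":0,"twist":0}]'
python3 -m jog '[{"tx":0,"ty":0,"tz":-0.05,"twist":0},{"tx":0,"ty":0,"tz":-0.05,"twist":0},{"tx":0,"ty":0,"tz":0,"twist":0}]'
```

```text
t: 5.38
tcp_pos: [503.2, -28.2, 37.4]
orientation: [0.0, 0.193, 0.981, 0.0]
wrist_force: [-0.1, -0.2, 0.1]
grip_width: 0.005
grip_force: 0.0
t: 5.63
tcp_pos: [503.3, -28.3, 36.3]
orientation: [-0.0, 0.193, 0.981, 0.0]
wrist_force: [-6.1, 0.2, 15.2]
grip_width: 0.001
grip_force: 7.3
```

Hard stop at z = 36.3 with 15 N, so red is fully in. Lifting straight up and going to blue (+72, -44.5 mm).

```bash
python3 -m jog '[{"tx":0,"ty":0,"tz":0.2,"twist":0},{"tx":0,"ty":0,"tz":0.9,"twist":0},{"tx":0,"ty":0,"tz":1,"twist":0},{"tx":0.9,"ty":-0.55,"tz":0,"twist":0},{"tx":0.9,"ty":-0.55,"tz":0,"twist":0},{"tx":0.9,"ty":-0.55,"tz":0,"twist":0},{"tx":0.9,"ty":-0.55,"tz":0,"twist":0},{"tx":0,"ty":0,"tz":-0.9,"twist":0},{"tx":0,"ty":0,"tz":0,"twist":0}]'
python3 - <<'E'
from h import *
s=vision.snapshot('scene')
cv2.imwrite('pics/c3.png',cv2.resize(s['img'][150:270,190:340],None,fx=4,fy=4))
E
```

```text
t: 6.38
tcp_pos: [574.2, -72.8, 57.0]
orientation: [-0.001, 0.194, 0.981, -0.001]
wrist_force: [-0.8, 0.7, -1.4]
grip_width: 0.006
grip_force: 0.0
```

View pics/c3.png

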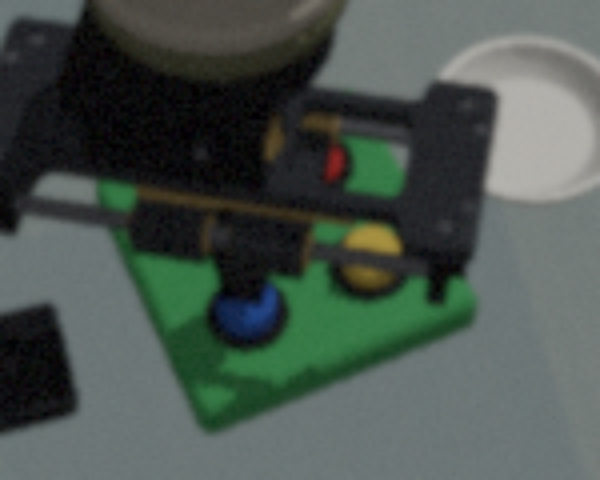

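The crop shows the fingertips at (243,285), just above the blue key (248,308). Pressing the same way.

```bash
python3 -m jog '[{"tx":0.06,"ty":0,"tz":-0.3,"twist":0},{"tx":0,"ty":0,"tz":-0.25,"twist":0},{"tx":0,"ty":0,"tz":-0.05,"twist":0},{"tx":0,"ty":0,"tz":-0.05,"twist":0},{"tx":0,"ty":0,"tz":-0.05,"twist":0},{"tx":0,"ty":0,"tz":-0.05,"twist":0},{"tx":0,"ty":0,"tz":-0.05,"twist":0},{"tx":0,"ty":0,"tz":-0.05,"twist":0},{"tx":0,"ty":0,"tz":-0.05,"twist":0},{"tx":0,"ty":0,"tz":0,"twist":0}]'
python3 -m jog '[{"tx":0,"ty":0,"tz":-0.05,"twist":0},{"tx":0,"ty":0,"tz":-0.05,"twist":0},{"tx":0,"ty":0,"tz":0,"twist":0}]'
```

```text
t: 7.27
tcp_pos: [576.4, -72.1, 41.6]
orientation: [0.0, 0.193, 0.981, 0.0]
wrist_force: [0.9, -0.1, 0.9]
grip_width: 0.005
grip_force: 0.6
t: 7.52
tcp_pos: [576.4, -72.2, 39.5]
orientation: [0.0, 0.193, 0.981, 0.0]
wrist_force: [0.3, 0.2, 1.5]
grip_width: 0.006
grip_force: 0.4
```

```bash
python3 -m jog '[{"tx":0,"ty":0,"tz":-0.05,"twist":0},{"tx":0,"ty":0,"tz":-0.05,"twist":0},{"tx":0,"ty":0,"tz":0,"twist":0}]'
python3 -m jog '[{"tx":0,"ty":0,"tz":-0.05,"twist":0},{"tx":0,"ty":0,"tz":-0.05,"twist":0},{"tx":0,"ty":0,"tz":0,"twist":0}]'
```

```text
t: 7.77
tcp_pos: [576.4, -72.2, 37.4]
orientation: [0.0, 0.193, 0.981, 0.0]
wrist_force: [-0.3, 0.1, 0.7]
grip_width: 0.005
grip_force: 0.5
t: 8.02
tcp_pos: [576.5, -72.2, 36.4]
orientation: [0.0, 0.193, 0.981, 0.0]
wrist_force: [-4.1, 2.3, 13.0]
grip_width: 0.003
grip_force: 6.4
```

Blue has met its hard stop at z = 36.4 with 13 N. Lifting straight up and moving clear to look.

```bash
python3 -m jog '[{"tx":0,"ty":0,"tz":0.2,"twist":0},{"tx":0,"ty":0,"tz":0.9,"twist":0},{"tx":0,"ty":0,"tz":1,"twist":0},{"tx":0,"ty":0,"tz":1,"twist":0},{"tx":0,"ty":0,"tz":1,"twist":0},{"tx":0,"ty":0,"tz":1,"twist":0},{"tx":0,"ty":0,"tz":1,"twist":0},{"tx":0,"ty":0,"tz":1,"twist":0},{"tx":0,"ty":0,"tz":1,"twist":0},{"tx":0,"ty":0,"tz":1,"twist":0}]'
python3 -m jog '[{"tx":-0.5,"ty":1,"tz":0,"twist":0},{"tx":-0.5,"ty":1,"tz":0,"twist":0},{"tx":-0.5,"ty":1,"tz":0,"twist":0},{"tx":-0.5,"ty":1,"tz":0,"twist":0},{"tx":-0.5,"ty":1,"tz":0,"twist":0},{"tx":-0.5,"ty":1,"tz":0,"twist":0},{"tx":-0.5,"ty":1,"tz":0,"twist":0},{"tx":-0.5,"ty":1,"tz":0,"twist":0},{"tx":-0.5,"ty":1,"tz":0,"twist":0},{"tx":0,"ty":1,"tz":0,"twist":0}]'
python3 -m jog '[{"tx":0,"ty":1,"tz":0,"twist":0},{"tx":0,"ty":1,"tz":0,"twist":0},{"tx":0,"ty":1,"tz":0,"twist":0},{"tx":0,"ty":0,"tz":0,"twist":0},{"tx":0,"ty":0,"tz":0,"twist":0}]'
python3 - <<'E'
from h import *
S={n:vision.snapshot(n) for n in('top','scene')}; b=cv2.imread('pics/scene0.png')
for c,q in [('red',(268,189)),('blue',(252,227)),('yellow',(283,213)),('white',(238,201))]:
    print(c,blob(b,c,q),blob(S['scene']['img'],c,q))
f=lambda i:cv2.resize(i[150:270,190:340],None,fx=2.6,fy=2.6)
cv2.imwrite('pics/c4.png',np.hstack([f(b),f(S['scene']['img'])]))
cv2.imwrite('pics/s4.png',S['scene']['img'])
E
```

```text
t: 8.85
tcp_pos: [576.0, -72.5, 218.3]
orientation: [-0.0, 0.193, 0.981, -0.0]
wrist_force: [0.2, 0.7, -0.4]
grip_width: 0.005
grip_force: 0.0
t: 9.68
tcp_pos: [484.8, 128.4, 217.5]
orientation: [-0.0, 0.193, 0.981, 0.0]
wrist_force: [1.1, -0.5, -0.1]
grip_width: 0.006
grip_force: 0.0
t: 10.1
tcp_pos: [486.0, 188.4, 217.1]
orientation: [-0.0, 0.192, 0.981, -0.0]
wrist_force: [0.1, -1.3, -0.0]
grip_width: 0.006
grip_force: 0.0
red (array([268.2147651 , 188.59060403]), np.int64(149)) (array([268.28965517, 189.5862069 ]), np.int64(145))
blue (array([251.38728324, 225.62427746]), np.int64(173)) (array([251.38931298, 227.35114504]), np.int64(131))
yellow (array([282.30322581, 212.78064516]), np.int64(155)) (array([282.32, 213.09]), np.int64(100))
white (array([237.89312977, 198.02290076]), np.int64(131)) (array([236.63392857, 197.10714286]), np.int64(112))
```

View pics/c4.png

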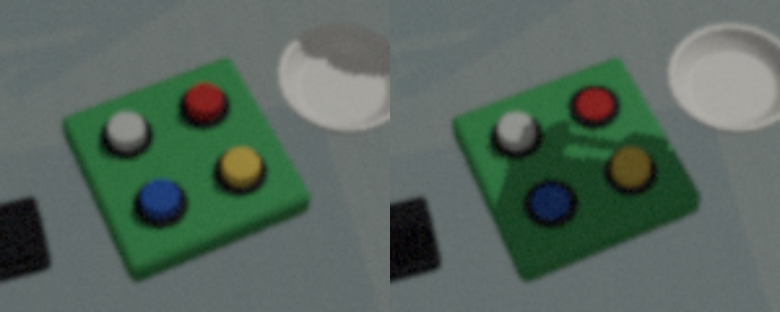

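View pics/s4.png

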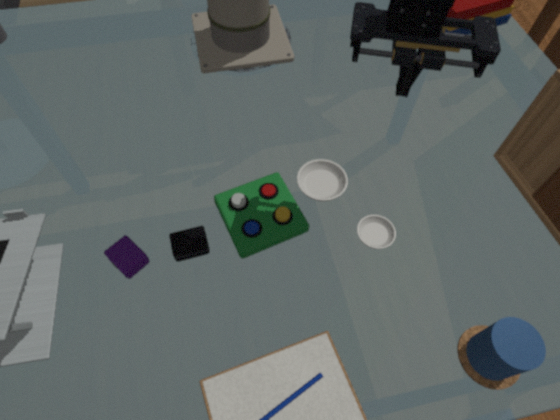

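The before and after crops show red (595,105) and blue (551,203) sunk with black collar all round, and white and yellow still up. In the full view the case (190,243) and the dish (322,180) have not moved, and the hand is clear. Handing in.

```bash
python3 -c "from cell import order; print(order.job_done())"
```

```text
the job is handed in; nothing more can be done
None
```

The red key and then the blue key were pressed to their hard stops (about 15 N and 13 N) and stayed down; white and yellow are still up, the earbud case and incense dish did not move, the hand is clear, and the job was handed in at about 10 s.

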